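# Rehang a thread spool and fold away the emptied hook

## Robot

A 7-joint arm with a two-finger parallel gripper is mounted at the origin on the work surface. World frame = base frame: x ahead of the robot, y to its left, z up, the work surface at z = 0. Lengths are in mm, angles in rad, forces in N, time in s.
With the tool pointing down it reaches from about 425 to 925 mm from the base axis. Payload 6.8 kg.
Tool frame: the origin (TCP) lies midway between the tips of the shut fingers; the grasp point (between the pads) lies 19 mm behind it; z points along the fingers, y is the line along which they close (so a half turn about z gives the same grasp; the last joint's range is limited). The gripper opens to 85 mm and grips with 20 to 120 N. Pads are 22 mm wide; open, the fingers measure 114 mm over their backs; the gripper's body (76 mm by 85 mm) begins 54 mm behind the grasp point. The pads swing forward as they close: fully open they stand 13 mm farther back than shut.
Start: joints at [-1.349, 0.477, 0.022, 1.555, -0.011, 1.109, -0.083], TCP at [218.598, 638.641, 231.308] pointing down, gripper open.
Joint ranges: [-2.96, 2.96], [-0.34, 2.1], [-1.41, 1.46], [0.24, 2.44], [-1.37, 4.51], [0.17, 1.92], [-2.96, 2.96]. Speed limits (rad/s): [2.39, 2.39, 3.14, 3.14, 3.14, 3.14, 3.14].

## Interface

Orientations are given as a 3x3 rotation matrix whose columns are the frame's x, y, z axes.
In Python, from cell import * gives the robot as it stands. The module is installed in compiled form; this text tells all that it offers.
- The arm moves only by the tool play_rows, never from a script. Its arguments are lists of equal length, an entry for each row: "offset": the shift along the world's x, y, z in units of 25 mm (1.0 is 25 mm), a list of three; "rotation": the turn, a rotation vector about the world's x, y, z in units of 8 degrees (1.0 is 8 degrees), a list of three; "grip": the finger opening in mm, from 0 to 85.4. In form: {"offset": [[x, y, z], ...], "rotation": [[ax, ay, az], ...], "grip": [grip, ...]}. A call has 1 to 5 rows; each row is the pose to reach, as a shift and turn from the pose commanded when the call began; what a row does not reach only later rows make up. A row lasts 1/10 s, in which the tool goes at most 50 mm and 8.59 degrees, less where a joint would pass 70% of its speed; a pose out of reach is approached as far as the arm can. A call with a gripper value outside its range is refused whole. The fingers move at their own pace and stop on an object; "force" is the grip in N (left out, the last holds). Time passes only in rows, so rows that repeat a pose let the fingers close. It gives the time, the measured TCP pose, the force, the opening and the grip force at its end, in the units of the state.
- get_obs(): the state, without advancing time (a new reading comes with each control period).
- camera(name): name is "side" or "top" or "wrist"; returns a dict with "color" (480x640x3 uint8, red, green, blue), "range_z" (480x640 float32, mm along the optical axis (not along the pixel's ray), 0 where there is no reading), "fx", "fy", "cx", "cy" (pixels), "eye" and "orientation" of the camera in the world. Camera axes: x right, y up, looking along -z (the intrinsics and any distortion apply to the point x, -y, -z); pixel columns grow to the right and rows downward; lengths in mm; the calibration is good to about 2 mm. A picture is of the moment at which its call begins.
- close_job(): hands the job in; it is judged then, once.
The state is a dict: "clock": time; "joints": joint angles; "qvel": joint speeds; "effort": joint torques, N m; "eef_pos": TCP position; "ee_rot": TCP orientation; "contact_force": force on the tool from outside, world axes, zero at the start; "ft_torque": the same for the moment, N m; "grip_width": finger opening in mm; "gripper_force": force on a finger pad.
Only numpy, scipy, OpenCV 4.12 (cv2) and the standard library are available. Lean on these libraries where they do the work, as an engineer would, in place of code of your own. Each camera call takes 0.05 s, during which the arm holds its last target. There are 200 camera calls.

## Task

The thread spool hangs on the swing hook that stands out; move it to the other hook, which is folded back. First swing the folded hook out until it bears firmly on its stop, then hang the spool on it by its eye, and last fold the emptied hook back until it bears firmly on its rest. Press gently by feel, do not force the hooks, do not drop or knock the spool, and leave the other things alone.

Things in the scene. Friction and masses are not known exactly. Their poses are not given: they have to be found in the camera images.
- board: low plywood bench board carrying both hooks side by side, fixed; 360 mm long (y), 130 mm high, 18 mm thick. Origin under its middle; -x points out of its front, y along it. Its top edge is below the hooks' bars, so the room above it is free for fingers
- swing_a (a joint): hook A, standing out, spool on it at the start. Level steel bar 10 x 10 mm, 85 mm long from a vertical hinge, with an upturned round pin (10 mm across, 25 mm tall above the bar, axis 80 mm from the hinge) at its end. Joint 0: parallel to the board, pointing along the plate's +y; grows counter-clockwise seen from above as it swings out; 1.57: square to the board
- swing_b (a joint): hook B, folded near the board, empty at the start; same shape and joint values as A. Both hinges are stiff: about 2 N at the pin moves them and they stay where left. Each has two rubber-tipped set screws: folded rest anywhere from -0.11 to 0.11, out stop anywhere from 1.43 to 1.71; to be felt, not read
- plate_a: fixed steel plate of hook A with its stops. Origin on the hinge axis at mid-height of the bar (135 mm above the bench; bar top 140, pin top 165 mm). z up, -x straight out from the board, +y where the folded arm points. Board front at x = +22 mm. Nothing but the pin rises over 7 mm above the origin. Firmly on a stop: a push of 5 to 8 N at the pin moves it no more; over 15 N strains the screw
- plate_b: fixed steel plate of hook B with its stops; origin, axes, sizes and stop forces as for plate A. The two hinges are 135 mm apart along the board
- swing_a_pin (a point): point on the axis of hook A's upturned pin, half-way up the part above the bar (12.5 mm above the bar's top, 17.5 mm above its mid-height); y points along the arm from hinge to pin, z up
- swing_b_pin (a point): the same point on hook B
- spool_tab (a point): centre of the upright steel grip tab on top of the spool's stirrup, to be grasped: 14 mm wide (y), 10 mm thick (x), 40 mm tall (z). Under it is the stirrup's top bar, 8 mm high, 42 mm wide; the tab's centre is 28 mm above the surface that sits on the hook and 126 mm above the spool's underside. About 0.2 kg in all
- spool_eye (a point): middle of the underside of the stirrup's top bar, which rests on the hook's bar. The closed eye under it is 30 mm wide (y), 48 mm high; its frame is 42 mm wide, 10 mm thick (x, the way through the eye, lies along the hook's arm). Below hangs the spool, 44 mm across, 28 mm wide. To pass the pin it must be raised 26 to 37 mm and slid along the arm
- glue: small glue bottle, 26 mm across, 62 mm tall, origin under its base; leave alone
- scissors: black-handled scissors lying flat, 170 mm long, origin at the pivot on the bench; leave alone
- tube: upright grey tube with a metal collar, 40 mm across, 94 mm tall, origin under its base; leave alone
There are look-alikes about, which are no part of the job. Leave any turquoise look-alike of the part that bears spool_tab alone.

How it is judged (in metres and radians):
On the way, in this order (a step that is already met when the one before it is completed fails the run):
1. the folded hook B is swung out and pressed against its out stop (about 4 N or more at the pin) (value of joint swing_b above 1.38 rad and contact force between swing_b and plate_b above 5 N), for 0.1 s.
2. the spool hangs on hook B by its eye, let go (x of spool_eye in the frame of swing_b_pin between -0.013 and 0.013 m and y of spool_eye in the frame of swing_b_pin between -0.068 and -0.008 m and z of spool_eye in the frame of swing_b_pin between -0.0165 and -0.0085 m and angle between spool_eye's own z axis and vertical below 0.2 rad and contact force between spool and swing_b above 0.8 N and contact force between the fingers and spool below 0.3 N), for 0.3 s.
3. the emptied hook A is folded back and pressed against its rest (about 4 N or more at the pin) (value of joint swing_a below 0.19 rad and contact force between swing_a and plate_a above 4 N), for 0.1 s.
At the end, for the whole second after the job is handed in: the spool hangs at rest and upright (within 0.2 rad) by its eye on hook B between hinge and pin, its top bar down on the hook's bar; hook B stands out (joint above 1.35) and hook A is folded (joint below 0.19) (all of step 2 and value of joint swing_b above 1.35 rad and value of joint swing_a below 0.19 rad and linear speed of spool below 0.05 m/s and angular speed of spool below 0.5 rad/s); the robot touches nothing.
It fails at once if a hook is forced against a stop (more than about 18 N at the pin) ((contact force between swing_a and plate_a above 29 N and value of joint swing_a below 0.8 rad) or (contact force between swing_b and plate_b above 29 N and value of joint swing_b below 0.8 rad) or contact force between swing_a and plate_a above 40 N or contact force between swing_b and plate_b above 40 N).
It fails at once if the spool is dropped or let down on the bench (height (world z) of spool_eye below 0.105 m).
It fails at once if the spool is knocked or pressed against a hook with more than 20 N (contact force between spool and swing_a above 20 N or contact force between spool and swing_b above 20 N).
It fails at once if a bystander (glue, scissors, tube) is moved by more than 15 mm (distance of any of glue, scissors, tube from where it was at the start of the episode above 0.015 m).
It also fails if it takes over 72 s, if anything falls off the work surface, if the arm or the gripper's body presses on something with over 40 N, if the wrist force passes 120 N, or if a joint passes its speed limit or range.

## Working session

There is one attempt and no reset: what is moved stays moved. The work goes in short steps, Python scripts to look and compute and a tool call to move; the robot and the scene stay as the last step left them, time stands still between calls to the robot, and variables do not carry over. Pictures are saved under pics/ and viewed, at most 10 in all, crops included, and the job is handed in when it is done.

Besides the shell and the picture viewer there is one more tool, called after "Call:" as a command line: name --argument value ..., lists and objects as JSON in quotes. play_rows: Moves the arm, as the interface text tells. Its arguments: {"type":"object","properties":{"offset":{"type":"array","items":{"type":"array","items":{"type":"number"}}},"rotation":{"type":"array","items":{"type":"array","items":{"type":"number"}}},"grip":{"type":"array","items":{"type":"number"}},"force":{"type":"number"}},"required":["offset","rotation","grip"]}

```bash
mkdir -p pics; cat > h.py <<'E'
from cell import *
import numpy as np, cv2
def pts(c):
    v,u=np.mgrid[0:480,0:640]; z=c["range_z"]
    P=np.stack([(u-c["cx"])/c["fx"]*z,-(v-c["cy"])/c["fy"]*z,-z],-1)
    return P@np.array(c["orientation"]).T+np.array(c["eye"])
def save(n,im): cv2.imwrite("pics/"+n+".png",im[...,::-1])
E
python3 - <<'E'
from h import *
o=get_obs(); print(o)
for n in("top","side"):
    c=camera(n); np.savez(n+".npz",**c); save(n,c["color"]); print(n,c["eye"],c["orientation"],c["fx"],c["fy"],c["cx"],c["cy"],[k for k in c])
a,b=[cv2.imread(f"pics/{n}.png") for n in("top","side")]
E
```

```text
{'clock': 0.0, 'joints': array([-1.34907608,  0.47775195,  0.02233287,  1.55646559, -0.01149668,
        1.10928643, -0.0831275 ]), 'qvel': array([ 0.00094239,  0.00048942, -0.00147501, -0.00136682,  0.00040284,
        0.00022576, -0.00133398]), 'effort': array([ 1.38194195e-03, -5.96474218e+01,  1.60888832e+00, -2.81189150e+01,
        1.25205857e-02,  9.26179782e-03, -1.52937213e-05]), 'eef_pos': array([218.43318596, 638.05255775, 230.35189594]), 'ee_rot': array([[-9.46101102e-01,  3.23871117e-01, -4.52022227e-04],
       [ 3.23871406e-01,  9.46099538e-01, -1.72500114e-03],
       [-1.31020027e-04, -1.77842256e-03, -9.99998410e-01]]), 'contact_force': array([ 0.35120751,  0.82024343, -0.20597045]), 'ft_torque': array([-0.02016405, -0.00398355, -0.01539828]), 'gripper_force': 0.0, 'grip_width': 85.2372423280005}
top [ 327.11116035   40.61063972 1015.58511593] [[ 5.04592050e-03  9.75982242e-01 -2.17791650e-01]
 [-9.99987250e-01  4.96803496e-03 -9.05187445e-04]
 [ 1.98549658e-04  2.17793440e-01  9.75994866e-01]] 476.74622205455177 476.74622205455177 320.07493774274934 248.35562441234111 ['color', 'range_z', 'fx', 'fy', 'cx', 'cy', 'eye', 'orientation']
side [302.47157223 718.05137263 793.69213424] [[-0.95405175  0.18714744 -0.23401089]
 [-0.29881661 -0.652154    0.69670926]
 [-0.02222379  0.73462303  0.67811142]] 547.7665681001147 547.7665681001147 317.0551203560934 239.07197820838377 ['color', 'range_z', 'fx', 'fy', 'cx', 'cy', 'eye', 'orientation']
```

View pics/top.png

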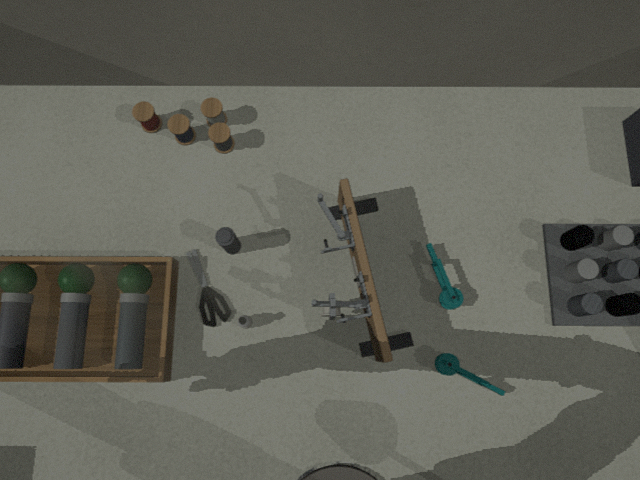

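View pics/side.png

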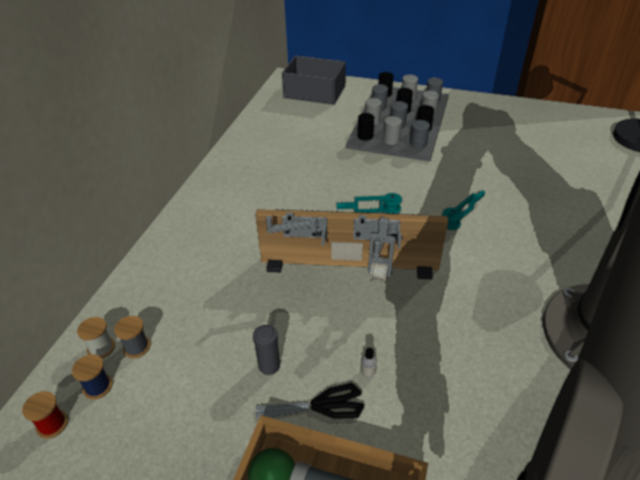

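Candidates for the spool tab: the grey stirrup on the near hook, top (340,305) / side (378,240), and the turquoise look-alikes at top (445,280) and (468,372). I choose the grey one, on the hook that stands out. For hooks: A has its arm around top (325,303), and B's arm runs from (340,235) to (322,198). The glue is at (245,321), the tube at (228,240) and the scissors at (210,290).

```bash
python3 - <<'E'
from h import *
c=dict(np.load("top.npz")); d=dict(np.load("side.npz"))
a=cv2.resize(c["color"][170:370,290:410],None,fx=3,fy=3,interpolation=cv2.INTER_CUBIC)
b=cv2.resize(d["color"][195:290,245:455],None,fx=2,fy=2,interpolation=cv2.INTER_CUBIC)
im=np.zeros((600,790,3),np.uint8); im[:,:360]=a; im[:190,365:785]=b
save("crop",np.clip(im*1.6,0,255).astype(np.uint8))
P=pts(c)
# height slices
v,u=np.mgrid[0:480,0:640]
m=(u>290)&(u<410)&(v>170)&(v<370)
for lo,hi in((110,126),(126,133),(134,148),(148,175),(175,220)):
    k=m&(P[...,2]>lo)&(P[...,2]<hi); n,l,s,ce=cv2.connectedComponentsWithStats(k.astype(np.uint8))
    for i in range(1,n):
        if s[i,4]>8: 
            q=P[l==i]; r=cv2.minAreaRect(q[:,:2].astype(np.float32)); print(lo,hi,s[i],q.mean(0).round(1),np.round(r[0],1),np.round(r[1],1),round(r[2],1))
E
```

```text
110 126 [340 184   5  21  25] [638.1  -1.4 117.2] [637.9  -1.5] [37.5  0.8] 12.1
110 126 [343 214   4   7  10] [590.   -6.5 120.5] [590.7  -6.1] [11.6  2.8] 43.9
110 126 [339 245  12   5  24] [528.6  -5.6 124.5] [529.2  -5.6] [ 4.6 21.5] 12.4
110 126 [352 246  10  25  33] [510.5 -29.9 118.4] [509.6 -30.3] [46.6  5.6] 20.1
110 126 [363 288   4  12  12] [440.3 -42.  119. ] [439.6 -42.4] [21.3  0.7] 13.2
110 126 [364 314   6   3   9] [399.3 -45.9 123.2] [399.4 -46. ] [ 3.2 10.4] 11.7
110 126 [372 316   7  24  30] [376.8 -60.6 119. ] [377.3 -61.3] [42.8  3. ] 13.7
110 126 [378 341   3  11  14] [343.3 -68.2 118.7] [343.4 -68.2] [18.4  0.9] 11.1
110 126 [381 352   3  11  11] [323.6 -72.8 118.9] [323.5 -73. ] [18.1  1.9] 9.3
126 133 [ 337  178   56  185 2037] [482.3 -42.5 129.9] [485.8 -21.8] [359.3  63.7] 12.8
126 133 [331 247   9   4  19] [524.9  12.3 127.9] [524.8  13.4] [ 5.4 15.9] 15.1
126 133 [322 250   8   3  10] [519.5  31.6 127.9] [519.4  31.3] [13.5  3.6] 82.7
134 148 [317 199  28  40 253] [579.9  19.4 140.3] [583.   21.1] [90.5 12.4] 31.2
134 148 [339 207   9   8  42] [596.5  -2.
[... 299 characters left out ...]
   6  83] [418.6  36.7 139.8] [418.9  40.1] [31.2  9.4] 89.3
134 148 [336 301  26   7 146] [418.6 -11.5 141. ] [418.8 -11.2] [46.2 11.2] 87.1
134 148 [330 308   6   9  27] [401.1  18.7 145.1] [403.   18.3] [14.2  9.1] 0.9
134 148 [340 313   8  10  47] [392.4  -1.4 139.1] [393.3  -2.7] [13.  15.6] 77.9
148 175 [318 193   5   8  35] [617.3  41.8 161.8] [618.9  42.1] [10.1  7.6] 0.8
148 175 [330 293   5   6  20] [433.1  19.4 149.7] [432.5  19.2] [7.3 9.3] 89.6
148 175 [312 299   5   7  27] [418.9  51.7 163. ] [419.4  51.8] [7.3 9.5] 88.1
148 175 [330 303   6  13  36] [406.4  18.7 154.1] [407.1  18.3] [19.9  9.3] 2.1
175 220 [330 298   7   9  47] [416.1  18.5 187.6] [416.2  18.5] [14.3  9.2] 9.4
```

View pics/crop.png

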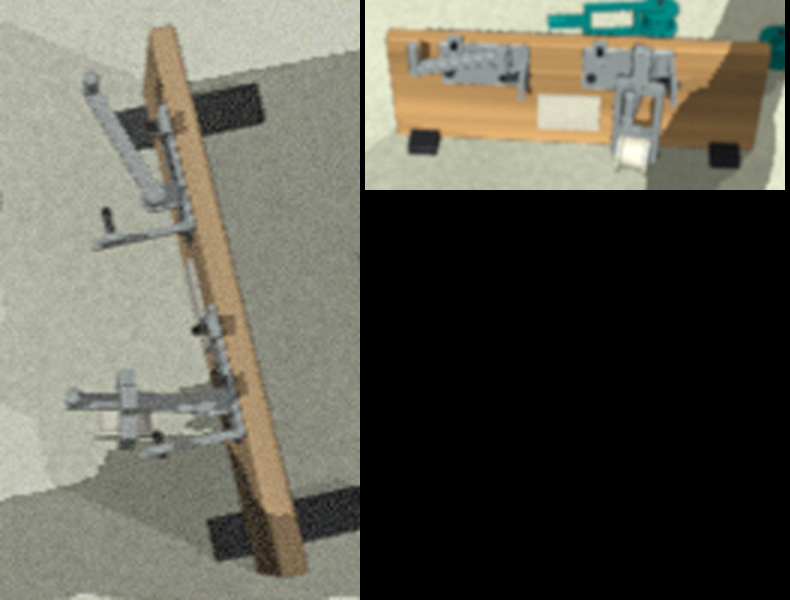

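The crop confirms it. The grey stirrup and tab are on hook A's bar at crop (127,395), A's pin is at (75,397), B's pin is at (92,82) and B's hinge is at (158,197). The board yaw is about 12.8°, B's pin is near (618,42), B's hinge near (550,1), A's hinge near (418,-29), and the tab near (416,18.5). Next I move above B's pin.

Call:
play_rows --offset '[[0.8,-1.19,0],[1.6,-2.38,0],[2.4,-3.58,0],[3.2,-4.77,0],[4.0,-5.96,0]]' --rotation '[[0,0,-0.81],[0,0,-1.62],[0,0,-2.44],[0,0,-3.25],[0,0,-4.06]]' --grip '[85,85,85,85,85]'

```text
clock: 0.6
eef_pos: [319.1, 488.0, 230.9]
ee_rot: [[-0.621, 0.784, -0.0], [0.784, 0.621, -0.001], [-0.0, -0.001, -1.0]]
contact_force: [1.5, 0.7, 0.5]
grip_width: 85.4
gripper_force: 0.0
```

Call:
play_rows --offset '[[0.8,-1.19,0],[1.6,-2.38,0],[2.4,-3.58,0],[3.2,-4.77,0],[4.0,-5.96,0]]' --rotation '[[0,0,-0.81],[0,0,-1.62],[0,0,-2.44],[0,0,-3.25],[0,0,-4.06]]' --grip '[60,60,60,60,60]'

```text
clock: 1.1
eef_pos: [419.0, 339.2, 231.1]
ee_rot: [[-0.102, 0.995, -0.0], [0.995, 0.102, -0.0], [-0.0, -0.0, -1.0]]
contact_force: [0.5, -0.3, -0.5]
grip_width: 59.7
gripper_force: 0.0
```

Call:
play_rows --offset '[[0.8,-1.19,0],[1.6,-2.38,0],[2.4,-3.58,0],[3.2,-4.77,0],[4.0,-5.96,0]]' --rotation '[[0,0,-0.81],[0,0,-1.62],[0,0,-2.44],[0,0,-3.25],[0,0,-4.06]]' --grip '[60,60,60,60,60]'

```text
clock: 1.6
eef_pos: [518.9, 190.3, 231.1]
ee_rot: [[0.448, 0.894, -0.0], [0.894, -0.448, -0.0], [-0.0, -0.0, -1.0]]
contact_force: [0.2, -0.3, 0.2]
grip_width: 60.0
gripper_force: 0.0
```

Call:
play_rows --offset '[[0.8,-1.19,0],[1.6,-2.38,0],[2.4,-3.58,0],[3.2,-4.77,0],[4.0,-5.96,0]]' --rotation '[[0,0,-0.81],[0,0,-1.62],[0,0,-2.44],[0,0,-3.25],[0,0,-4.06]]' --grip '[40,40,40,40,40]'

```text
clock: 2.1
eef_pos: [619.0, 41.5, 231.0]
ee_rot: [[0.858, 0.514, -0.001], [0.514, -0.858, 0.0], [-0.001, -0.0, -1.0]]
contact_force: [0.3, -0.0, -0.6]
grip_width: 39.8
gripper_force: 0.0
```

```bash
python3 - <<'E'
from h import *
o=get_obs(); print(o["clock"],o["eef_pos"],o["ee_rot"],o["joints"],o["contact_force"],o["grip_width"])
c=camera("wrist"); np.savez("w1.npz",**c); save("w1",c["color"]); print(c["eye"])
P=pts(c); k=((P[...,2]>158)&(P[...,2]<172)).astype(np.uint8)
n,l,s,ce=cv2.connectedComponentsWithStats(k)
for i in range(1,n):
    if s[i,4]>30: q=P[l==i]; print(s[i],q.mean(0).round(1),np.ptp(q,axis=0).round(1))
k=((P[...,2]>136)&(P[...,2]<143)).astype(np.uint8)
n,l,s,ce=cv2.connectedComponentsWithStats(k)
for i in range(1,n):
    if s[i,4]>100: q=P[l==i]; r=cv2.minAreaRect(q[:,:2].astype(np.float32)); print(s[i],np.round(r[0],1),np.round(r[1],1),round(r[2],1))
E
```

```text
2.1 [618.97259815  41.54123818 230.95529174] [[ 8.57732430e-01  5.14095995e-01 -6.21783572e-04]
 [ 5.14096099e-01 -8.57732593e-01  8.40603707e-06]
 [-5.29002526e-04 -3.26866640e-04 -9.99999807e-01]] [-0.66729721  0.45438838  0.68551341  1.72703617 -0.32126749  1.07595369
 -0.90748833] [ 0.31793849 -0.04323431 -0.55192376] 39.84928772713646
[688.32635407  82.79442283 372.46664195]
[315 247  19  20 287] [621.7  39.8 163.1] [9.6 9.9 7.7]
[ 312  262   20  108 1678] [578.2  14.9] [74.4 12.5] 30.5
[353 296  26  23 270] [598.6  -3.3] [15.1 14.8] 12.3
[263 346  16  33 252] [532.6  25.7] [23.3  8.9] 19.0
[170 455  18  20 210] [421.9  41.3] [11.5 14.4] 2.2
```

View pics/w1.png

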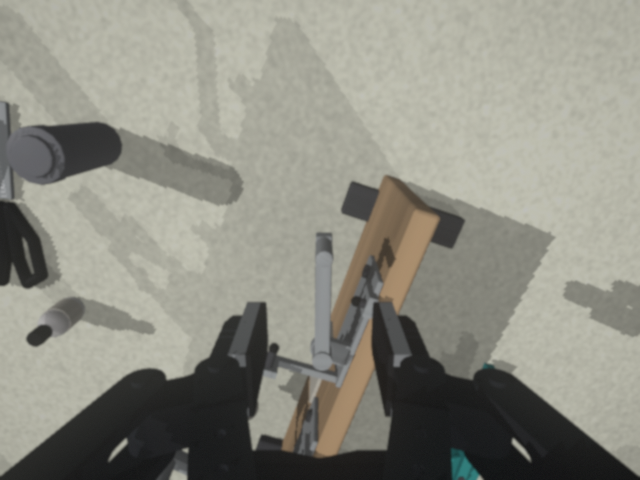

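Call:
play_rows --offset '[[0,0,-0.6],[0,0,-1.4],[0,0,-2.3],[0,0,-3.0],[0,0,-3.36]]' --rotation '[[0,0,0],[0,0,0],[0,0,0],[0,0,0],[0,0,0]]' --grip '[20,20,20,20,20]' --force 20

```text
clock: 2.65
eef_pos: [617.1, 43.9, 145.0]
ee_rot: [[0.854, 0.52, -0.003], [0.52, -0.854, -0.0], [-0.002, -0.001, -1.0]]
contact_force: [-0.7, 0.2, -0.6]
grip_width: 20.2
gripper_force: 0.0
```

Call:
play_rows --offset '[[-0.22,0.32,0],[-0.48,0.62,0],[-0.77,0.87,0],[-1.1,1.1,0],[-1.44,1.28,0]]' --rotation '[[0,0,0.875],[0,0,1.75],[0,0,2.625],[0,0,3.5],[0,0,4.375]]' --grip '[20,20,20,20,20]'

```text
clock: 3.15
eef_pos: [581.7, 75.2, 146.8]
ee_rot: [[0.398, 0.918, -0.0], [0.918, -0.398, -0.001], [-0.001, -0.0, -1.0]]
contact_force: [1.7, -2.3, -1.1]
grip_width: 19.7
gripper_force: 1.0
```

Call:
play_rows --offset '[[-0.36,0.14,0],[-0.74,0.23,0],[-1.13,0.27,0],[-1.3,0.28,0],[-1.3,0.28,0]]' --rotation '[[0,0,0.875],[0,0,1.75],[0,0,2.625],[0,0,3.0],[0,0,3.0]]' --grip '[20,20,20,20,20]'

```text
clock: 3.65
eef_pos: [549.0, 82.4, 147.1]
ee_rot: [[-0.005, 1.0, -0.001], [1.0, 0.005, 0.001], [0.001, -0.001, -1.0]]
contact_force: [0.2, 0.3, 0.4]
grip_width: 20.2
gripper_force: 0.0
```

Call:
play_rows --offset '[[-0.11,0,0],[-0.22,-0.01,0],[-0.32,-0.02,0],[-0.39,-0.02,0],[-0.39,-0.02,0]]' --rotation '[[0,0,0.25],[0,0,0.5],[0,0,0.7],[0,0,0.875],[0,0,0.875]]' --grip '[20,20,20,20,20]'

```text
clock: 4.15
eef_pos: [540.1, 81.4, 147.3]
ee_rot: [[-0.126, 0.992, -0.0], [0.992, 0.126, 0.0], [0.0, -0.0, -1.0]]
contact_force: [1.2, 0.8, -0.3]
grip_width: 19.9
gripper_force: 0.4
```

Call:
play_rows --offset '[[-0.06,-0.01,0],[-0.06,-0.01,0]]' --rotation '[[0,0,0.14],[0,0,0.14]]' --grip '[20,20]'

```text
clock: 4.35
eef_pos: [538.8, 81.0, 147.3]
ee_rot: [[-0.145, 0.989, 0.0], [0.989, 0.145, 0.0], [0.0, 0.0, -1.0]]
contact_force: [1.4, 1.3, -0.0]
grip_width: 19.8
gripper_force: 0.7
```

Call:
play_rows --offset '[[-0.06,-0.01,0],[-0.06,-0.01,0]]' --rotation '[[0,0,0.14],[0,0,0.14]]' --grip '[20,20]'

```text
clock: 4.55
eef_pos: [537.5, 80.8, 147.4]
ee_rot: [[-0.165, 0.986, 0.0], [0.986, 0.165, 0.0], [0.0, 0.001, -1.0]]
contact_force: [2.1, 2.2, -0.5]
grip_width: 19.8
gripper_force: 1.2
```

Call:
play_rows --offset '[[-0.06,-0.01,0],[-0.06,-0.01,0]]' --rotation '[[0,0,0.14],[0,0,0.14]]' --grip '[20,20]'

```text
clock: 4.75
eef_pos: [536.5, 80.5, 147.5]
ee_rot: [[-0.184, 0.983, 0.002], [0.983, 0.184, 0.0], [-0.0, 0.002, -1.0]]
contact_force: [3.9, 2.1, -2.8]
grip_width: 20.3
gripper_force: 2.4
```

Call:
play_rows --offset '[[-0.05,-0.01,0],[-0.05,-0.01,0]]' --rotation '[[0,0,0],[0,0,0]]' --grip '[20,20]'

```text
clock: 4.95
eef_pos: [535.9, 80.4, 147.5]
ee_rot: [[-0.184, 0.983, 0.003], [0.983, 0.184, 0.0], [-0.0, 0.003, -1.0]]
contact_force: [6.4, 2.2, -5.1]
grip_width: 20.0
gripper_force: 3.4
```

Call:
play_rows --offset '[[-0.04,-0.01,0],[-0.04,-0.01,0]]' --rotation '[[0,0,0],[0,0,0]]' --grip '[20,20]'

```text
clock: 5.15
eef_pos: [535.5, 80.4, 147.6]
ee_rot: [[-0.184, 0.983, 0.004], [0.983, 0.184, 0.001], [-0.0, 0.004, -1.0]]
contact_force: [8.1, 2.7, -7.3]
grip_width: 19.8
gripper_force: 4.4
```

Call:
play_rows --offset '[[0.16,0,0],[0.16,0,0.8],[0.16,0,2.2],[0.16,0,3.4],[0.16,0,3.4]]' --rotation '[[0,0,0],[0,0,0],[0,0,0],[0,0,0],[0,0,0]]' --grip '[20,20,20,30,40]'

```text
clock: 5.65
eef_pos: [539.3, 79.4, 236.1]
ee_rot: [[-0.182, 0.983, 0.005], [0.983, 0.182, 0.001], [0.001, 0.005, -1.0]]
contact_force: [-0.0, 0.2, 0.1]
grip_width: 40.2
gripper_force: 0.0
```

Call:
play_rows --offset '[[-1.2,-0.6,0],[-2.4,-1.2,0],[-3.6,-1.85,0],[-4.82,-2.46,0],[-4.82,-2.46,0]]' --rotation '[[0,0,-0.35],[0,0,-0.7],[0,0,-1.05],[0,0,-1.39],[0,0,-1.39]]' --grip '[40,40,40,40,40]'

```text
clock: 6.15
eef_pos: [412.1, 15.7, 230.9]
ee_rot: [[0.014, 1.0, -0.006], [1.0, -0.014, -0.0], [-0.0, -0.006, -1.0]]
contact_force: [-0.1, 0.0, 0.4]
grip_width: 40.0
gripper_force: 0.0
```

```bash
cat > meas.py <<'E'
from h import *
def comps(P,lo,hi,mn,box=(380,640,-60,110)):
    k=((P[...,2]>lo)&(P[...,2]<hi)&(P[...,0]>box[0])&(P[...,0]<box[1])&(P[...,1]>box[2])&(P[...,1]<box[3])).astype(np.uint8)
    n,l,s,ce=cv2.connectedComponentsWithStats(k)
    for i in range(1,n):
        if s[i,4]>mn: q=P[l==i]; r=cv2.minAreaRect(q[:,:2].astype(np.float32)); print(lo,hi,s[i],q.mean(0).round(1),np.round(r[0],1),np.round(r[1],1),round(r[2],1))
E
python3 - <<'E'
from meas import *
o=get_obs(); print(o["clock"],o["eef_pos"],o["ee_rot"][:,1],o["joints"],o["contact_force"],o["grip_width"])
for n in("wrist","side","top"):
    c=camera(n); print(n,c["eye"]); P=pts(c)
    if n!="top": save(n+"2",c["color"])
    for a in((184,195,20),(158,168,15),(136,142.5,60),(143,151,20)): comps(P,*a)
E
```

```text
6.15 [412.07504472  15.7451341  230.94129789] [ 0.99988965 -0.01377344 -0.00556584] [-0.59063484  0.02200183  0.41380968  2.1616418  -0.01172304  0.96535351
 -0.18396454] [-0.13880936  0.01335997  0.41180624] 40.00556755913207
wrist [414.36815949  96.02061617 372.41390524]
184 195 [317 263  30  21 574] [418.2  17.2 186.6] [418.2  16.6] [14.  10.6] 1.6
158 168 [569 125  27  21 429] [541.6  78.9 162.8] [542.4  78.7] [9.6 9.8] 74.4
158 168 [327 186  19  21 304] [421.2  50.3 163.3] [421.3  49.8] [9.4 9.4] 45.6
158 168 [318 245  26   8 162] [418.2  21.4 163. ] [418.2  21.4] [13.6  1.4] 2.8
136 142.5 [ 502  122   66  157 3287] [544.   35.8 138.8] [536.   36.8] [34.2 91.8] 7.0
136 142.5 [327 178  17   9  66] [421.4  53.8 138.8] [421.4  52.9] [3.8 9.2] 88.7
136 142.5 [295 190  71  49 712] [420.3  29.  139. ] [420.8  24.9] [32.7 33.6] 55.4
136 142.5 [613 256  27  28 367] [598.3  -5.4 137.8] [597.5  -3.8] [15.2 16.7] 25.4
136 142.5 [278 262  28  24 309] [393.7  -2.8 138.1] [393.5  -2.2] [15.7 14. ] 45.0
136 142.5 [323 283  21  41 683] [420.1 -23.5 139.7] [420.  -23.1] [27.4 12.5] 89.3
136 142.
[... 268 characters left out ...]
  17.6 146.7] [418.3  16.6] [41.8 11.1] 1.5
side [302.47157223 718.05137263 793.69213424]
184 195 [380 218   9   6  43] [416.7  19.4 187.4] [417.   18.9] [13.4 11.4] 14.1
158 168 [379 230   9   5  37] [417.   22.1 162.9] [416.8  21.3] [14.   5.9] 18.9
158 168 [301 238   6   7  31] [540.9  81.6 163.5] [540.8  80.3] [9.1 8.6] 70.6
158 168 [375 241   6   7  33] [419.5  52.3 162.4] [419.5  51.6] [ 8.6 10.7] 13.0
136 142.5 [305 218  21  32 189] [542.2  29.3 139.6] [535.7  33.4] [32.5 79.5] 7.6
143 151 [371 234  25  10 127] [415.9  20.  147.2] [416.9  18.3] [41.9 13. ] 0.9
143 151 [301 247   6   5  21] [541.   83.3 146.7] [540.5  83.5] [8.8 4.4] 21.6
top [ 327.11116035   40.61063972 1015.58511593]
```

View pics/wrist2.png

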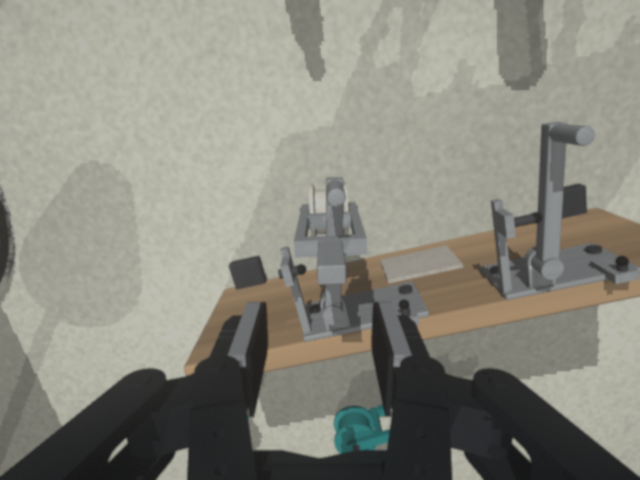

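Call:
play_rows --offset '[[0,0,0],[0,0,0]]' --rotation '[[0,0,0],[0,0,0]]' --grip '[34,34]'

```text
clock: 6.5
eef_pos: [417.7, 18.7, 232.2]
ee_rot: [[0.009, 1.0, -0.0], [1.0, -0.009, -0.001], [-0.001, -0.0, -1.0]]
contact_force: [0.1, 0.3, -0.8]
grip_width: 34.0
gripper_force: 0.0
```

Call:
play_rows --offset '[[0,0,-1.0],[0,0,-2.0],[0,0,-2.7],[0,0,-3.0],[0,0,-3.0]]' --rotation '[[0,0,0],[0,0,0],[0,0,0],[0,0,0],[0,0,0]]' --grip '[34,34,34,34,34]'

```text
clock: 7.0
eef_pos: [416.8, 18.3, 156.5]
ee_rot: [[0.01, 1.0, -0.002], [1.0, -0.01, -0.001], [-0.001, -0.002, -1.0]]
contact_force: [-0.4, 0.0, 0.1]
grip_width: 33.9
gripper_force: 0.0
```

Call:
play_rows --offset '[[0,0,0],[0,0,0],[0,0,0],[0,0,0],[0,0,0]]' --rotation '[[0,0,0],[0,0,0],[0,0,0],[0,0,0],[0,0,0]]' --grip '[26,20,16,12,10]' --force 40

```text
clock: 7.5
eef_pos: [417.8, 18.6, 158.0]
ee_rot: [[0.01, 1.0, 0.002], [1.0, -0.01, 0.001], [0.001, 0.002, -1.0]]
contact_force: [-0.3, 0.8, 6.4]
grip_width: 13.3
gripper_force: 39.0
```

Call:
play_rows --offset '[[0,0,0.2],[0,0,0.6],[0,0,1.0],[0,0,1.26],[0,0,1.26]]' --rotation '[[0,0,0],[0,0,0],[0,0,0],[0,0,0],[0,0,0]]' --grip '[10,10,10,10,10]'

```text
clock: 8.0
eef_pos: [417.8, 18.6, 190.0]
ee_rot: [[0.01, 1.0, 0.002], [1.0, -0.01, 0.001], [0.001, 0.002, -1.0]]
contact_force: [0.9, -0.6, -2.4]
grip_width: 12.9
gripper_force: 39.1
```

```bash
python3 - <<'E'
from meas import *
o=get_obs(); print(o["clock"],o["eef_pos"],o["contact_force"],o["grip_width"],o["gripper_force"])
c=camera("side"); P=pts(c); save("side3",cv2.resize(c["color"][180:300,300:460],None,fx=4,fy=4))
comps(P,176,181,10); comps(P,160,172,10)
E
```

```text
8.0 [417.80453587  18.58669672 189.95524184] [ 0.92462827 -0.59939445 -2.40790894] 12.928512092680194 39.121225476264954
176 181 [372 220  25   9  92] [415.4  20.2 178.9] [416.8  18. ] [41.5 15.5] 1.6
160 172 [371 227   9   5  25] [433.6  22.2 166.9] [432.2  21.6] [11.9 10.3] 49.0
160 172 [392 228   5   9  24] [398.6  21.2 166. ] [398.9  17. ] [ 5.7 14. ] 0.3
160 172 [301 238   6   7  28] [540.9  81.6 164. ] [541.1  81.3] [8.1 8.8] 54.2
160 172 [375 241   6   6  26] [419.6  52.4 163.8] [419.2  51.7] [9.3 7.4] 53.9
```

View pics/side3.png

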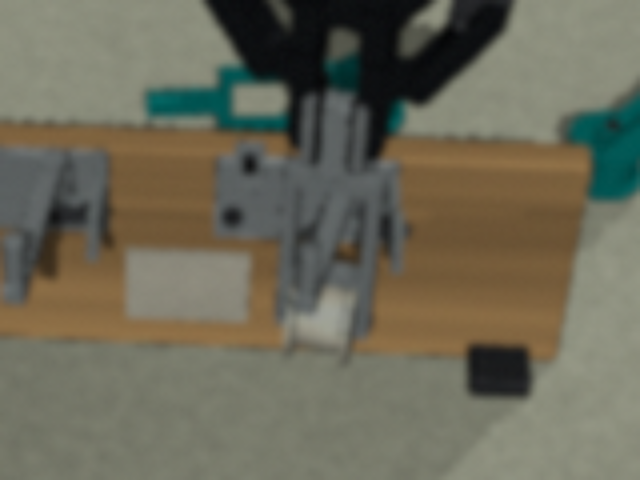

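Call:
play_rows --offset '[[0,0.3,0],[0,0.9,0],[0,1.5,0],[0,2.1,0],[0,2.5,0]]' --rotation '[[0,0,0],[0,0,0],[0,0,0],[0,0,0],[0,0,0]]' --grip '[10,10,10,10,10]'

```text
clock: 8.55
eef_pos: [416.8, 82.3, 188.4]
ee_rot: [[0.009, 1.0, -0.001], [1.0, -0.009, -0.0], [-0.0, -0.001, -1.0]]
contact_force: [-0.6, 0.2, -2.0]
grip_width: 13.1
gripper_force: 39.1
```

Call:
play_rows --offset '[[0.2,0.6,0],[0.8,1.2,0],[1.6,1.25,0],[2.4,1.25,0],[3.2,1.25,0]]' --rotation '[[0,0,0],[0,0,0.2],[0,0,0.4],[0,0,0.6],[0,0,0.91]]' --grip '[10,10,10,10,10]'

```text
clock: 9.05
eef_pos: [498.1, 113.0, 188.5]
ee_rot: [[-0.119, 0.993, -0.0], [0.993, 0.119, -0.0], [-0.0, -0.0, -1.0]]
contact_force: [0.0, -0.4, -2.5]
grip_width: 13.1
gripper_force: 39.1
```

Call:
play_rows --offset '[[0.7,0,0],[1.2,0,0],[1.6,0,0],[1.6,0,0],[1.6,0,0]]' --rotation '[[0,0,0],[0,0,0],[0,0,0],[0,0,0],[0,0,0]]' --grip '[10,10,10,10,10]'

```text
clock: 9.55
eef_pos: [536.5, 112.1, 188.5]
ee_rot: [[-0.117, 0.993, -0.001], [0.993, 0.117, -0.0], [-0.0, -0.001, -1.0]]
contact_force: [0.3, -0.1, -2.5]
grip_width: 13.2
gripper_force: 39.2
```

```bash
python3 - <<'E'
from meas import *
o=get_obs(); print(o["clock"],o["eef_pos"],o["ee_rot"][:,1],o["contact_force"],o["grip_width"],o["gripper_force"])
c=camera("side"); P=pts(c); save("side4",cv2.resize(c["color"][180:300,240:400],None,fx=4,fy=4))
comps(P,174,182,10,(380,640,-60,150)); comps(P,155,172,10,(380,640,-60,150)); comps(P,136,142,10,(500,640,-60,150))
E
```

```text
9.55 [536.53471009 112.14915153 188.53964499] [ 0.99318086  0.11657946 -0.00100036] [ 0.33601409 -0.09296111 -2.45395314] 13.15896923023337 39.19846594333649
174 182 [287 244  27   8 119] [534.7 113.6 177.5] [536.  111.9] [42.1 13.1] 9.5
155 172 [375 241   6   8  40] [419.5  53.  161.7] [419.9  52.3] [11.6  7.8] 73.8
155 172 [288 250   6   9  36] [552.3 117.5 163.6] [552.7 115.6] [8.7 9.3] 33.1
155 172 [307 250   7  11  43] [517.7 111.8 164.1] [517.8 111.8] [11.5  6.7] 43.1
136 142 [313 229  13   9  43] [529.1  29.4 138.4] [531.1  28.3] [22.  16.9] 10.1
```

View pics/side4.png

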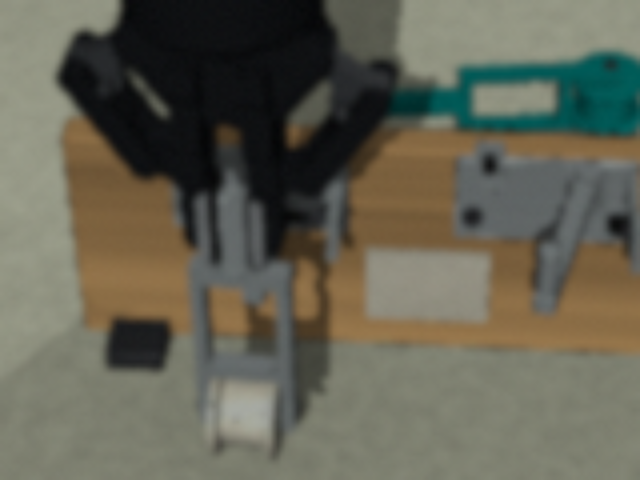

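Call:
play_rows --offset '[[0.03,-0.25,0],[0.09,-0.75,0],[0.15,-1.25,0],[0.2,-1.7,0],[0.24,-2.0,0]]' --rotation '[[0,0,0],[0,0,0],[0,0,0],[0,0,0],[0,0,0]]' --grip '[10,10,10,10,10]'

```text
clock: 10.1
eef_pos: [543.2, 60.0, 188.9]
ee_rot: [[-0.115, 0.993, 0.0], [0.993, 0.115, -0.0], [-0.0, 0.0, -1.0]]
contact_force: [0.5, -0.2, -2.5]
grip_width: 12.9
gripper_force: 39.2
```

Call:
play_rows --offset '[[0.03,-0.25,0],[0.06,-0.45,0],[0.06,-0.45,0]]' --rotation '[[0,0,0],[0,0,0],[0,0,0]]' --grip '[10,10,10]'

```text
clock: 10.4
eef_pos: [544.7, 50.1, 188.8]
ee_rot: [[-0.116, 0.993, 0.0], [0.993, 0.116, -0.0], [-0.0, 0.0, -1.0]]
contact_force: [0.1, 0.1, -3.4]
grip_width: 13.4
gripper_force: 39.2
```

Call:
play_rows --offset '[[0,0,-0.3],[0,0,-0.6],[0,0,-0.85],[0,0,-1.0],[0,0,-1.0]]' --rotation '[[0,0,0],[0,0,0],[0,0,0],[0,0,0],[0,0,0]]' --grip '[10,10,10,10,10]'

```text
clock: 10.9
eef_pos: [544.0, 51.0, 162.9]
ee_rot: [[-0.117, 0.993, -0.002], [0.993, 0.117, -0.0], [-0.0, -0.002, -1.0]]
contact_force: [0.3, 0.8, -1.6]
grip_width: 13.0
gripper_force: 39.2
```

Call:
play_rows --offset '[[0,0,-0.06],[0,0,-0.12],[0,0,-0.12]]' --rotation '[[0,0,0],[0,0,0],[0,0,0]]' --grip '[10,10,10]'

```text
clock: 11.2
eef_pos: [544.6, 50.9, 160.8]
ee_rot: [[-0.117, 0.993, 0.0], [0.993, 0.117, 0.0], [0.0, 0.0, -1.0]]
contact_force: [0.2, -0.7, -1.5]
grip_width: 13.1
gripper_force: 39.2
```

Call:
play_rows --offset '[[0,0,-0.04],[0,0,-0.04]]' --rotation '[[0,0,0],[0,0,0]]' --grip '[10,10]'

```text
clock: 11.4
eef_pos: [544.6, 50.9, 159.8]
ee_rot: [[-0.117, 0.993, 0.0], [0.993, 0.117, 0.0], [0.0, 0.0, -1.0]]
contact_force: [-0.3, 0.2, -2.4]
grip_width: 13.5
gripper_force: 39.2
```

Call:
play_rows --offset '[[0,0,-0.03],[0,0,-0.03]]' --rotation '[[0,0,0],[0,0,0]]' --grip '[10,10]'

```text
clock: 11.6
eef_pos: [544.6, 50.9, 159.0]
ee_rot: [[-0.117, 0.993, -0.0], [0.993, 0.117, 0.0], [0.0, -0.0, -1.0]]
contact_force: [0.1, 0.3, -2.8]
grip_width: 13.1
gripper_force: 39.2
```

Call:
play_rows --offset '[[0,0,-0.04],[0,0,-0.04]]' --rotation '[[0,0,0],[0,0,0]]' --grip '[10,10]'

```text
clock: 11.8
eef_pos: [544.8, 50.9, 158.2]
ee_rot: [[-0.117, 0.993, 0.0], [0.993, 0.117, 0.0], [0.0, 0.0, -1.0]]
contact_force: [-0.1, 0.2, -1.6]
grip_width: 13.2
gripper_force: 39.4
```

Call:
play_rows --offset '[[0,0,-0.03],[0,0,-0.03]]' --rotation '[[0,0,0],[0,0,0]]' --grip '[10,10]'

```text
clock: 12.0
eef_pos: [545.1, 51.0, 158.1]
ee_rot: [[-0.117, 0.993, 0.001], [0.993, 0.117, 0.0], [0.0, 0.001, -1.0]]
contact_force: [-1.7, 0.4, 5.1]
grip_width: 13.2
gripper_force: 40.2
```

Call:
play_rows --offset '[[0,0,0.03],[0,0,0.03],[0,0,0.03],[0,0,0.03],[0,0,0.03]]' --rotation '[[0,0,0],[0,0,0],[0,0,0],[0,0,0],[0,0,0]]' --grip '[14,18,22,26,30]' --force 20

```text
clock: 12.5
eef_pos: [544.6, 50.9, 158.0]
ee_rot: [[-0.117, 0.993, 0.0], [0.993, 0.117, -0.0], [-0.0, 0.0, -1.0]]
contact_force: [0.1, -0.4, -0.3]
grip_width: 29.7
gripper_force: 0.0
```

Call:
play_rows --offset '[[0,0,0],[0,0,0],[0,0,0.4],[0,0,1.4],[0,0,2.6]]' --rotation '[[0,0,0],[0,0,0],[0,0,0],[0,0,0],[0,0,0]]' --grip '[30,30,30,30,30]'

```text
clock: 13.0
eef_pos: [543.9, 50.7, 223.6]
ee_rot: [[-0.117, 0.993, -0.002], [0.993, 0.117, -0.001], [-0.001, -0.002, -1.0]]
contact_force: [0.3, 0.8, 0.3]
grip_width: 29.9
gripper_force: 0.0
```

```bash
python3 - <<'E'
from meas import *
o=get_obs(); print(o["clock"],o["eef_pos"],o["ee_rot"][:,1],o["contact_force"],o["grip_width"],o["joints"])
c=camera("side"); P=pts(c); save("side5",cv2.resize(c["color"][180:300,240:400],None,fx=4,fy=4))
for a in((184,195,10),(143,151,10),(158,168,10)): comps(P,*a)
E
```

```text
13.0 [543.92859148  50.6967429  223.60639576] [ 0.9931831  0.1165484 -0.0019471] [0.3050602  0.78175175 0.28688076] 29.946494916997384 [-0.5163633   0.28289642  0.37580579  1.89267466 -0.12229082  0.99024645
  0.03012529]
184 195 [303 216   9   6  43] [543.6  51.4 187.1] [543.5  50.8] [13.7 13.6] 15.9
143 151 [296 233  24   8 118] [543.1  52.  147.3] [543.7  51.1] [41.5 14.6] 9.8
143 151 [301 247   6   5  19] [540.6  83.3 146.9] [540.3  81.9] [8.8 6.3] 56.4
143 151 [374 248   6   6  19] [419.9  54.2 146.9] [420.3  54.8] [9.  6.6] 2.2
158 168 [303 228   9   6  39] [543.4  54.6 163.2] [543.1  55.4] [14.2  5.4] 12.9
158 168 [300 238   6   8  33] [541.7  81.7 162.9] [541.4  81.1] [ 8.3 11.7] 41.1
158 168 [375 241   6   7  33] [419.5  53.3 163.3] [420.4  53.1] [9.7 8.8] 64.1
```

View pics/side5.png

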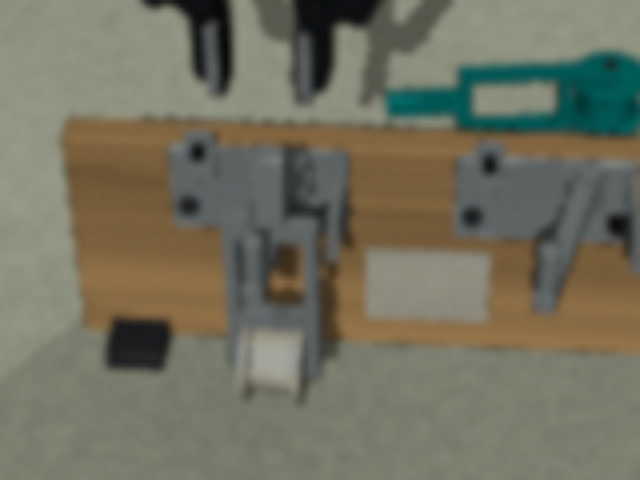

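Call:
play_rows --offset '[[-0.8,0.04,0.3],[-2.2,0.04,0.3],[-3.6,0.04,0.3],[-4.5,0.04,0.3],[-5.0,0.04,0.3]]' --rotation '[[0,0,0],[0,0,-0.3],[0,0,-0.6],[0,0,-0.9],[0,0,-0.9]]' --grip '[20,20,20,20,20]'

```text
clock: 13.55
eef_pos: [418.0, 51.8, 231.0]
ee_rot: [[0.009, 1.0, 0.0], [1.0, -0.009, 0.001], [0.001, 0.0, -1.0]]
contact_force: [0.7, 0.4, 0.9]
grip_width: 20.0
gripper_force: 0.0
```

Call:
play_rows --offset '[[0,0,0],[0,0,0],[0,0,0]]' --rotation '[[0,0,0],[0,0,0],[0,0,0]]' --grip '[20,20,20]'

```text
clock: 13.85
eef_pos: [421.0, 52.0, 230.9]
ee_rot: [[0.009, 1.0, 0.001], [1.0, -0.009, -0.0], [-0.0, 0.001, -1.0]]
contact_force: [-0.7, 0.2, 0.8]
grip_width: 20.1
gripper_force: 0.0
```

Call:
play_rows --offset '[[-0.04,0,-1.0],[-0.04,0,-2.2],[-0.04,0,-2.6],[-0.04,0,-3.0],[-0.04,0,-3.34]]' --rotation '[[0,0,0],[0,0,0],[0,0,0],[0,0,0],[0,0,0]]' --grip '[20,20,20,20,20]'

```text
clock: 14.35
eef_pos: [419.4, 52.0, 146.9]
ee_rot: [[0.009, 1.0, 0.001], [1.0, -0.009, -0.0], [-0.0, 0.001, -1.0]]
contact_force: [-0.1, 0.5, 0.5]
grip_width: 20.1
gripper_force: 0.0
```

Call:
play_rows --offset '[[0.37,-0.03,0],[0.76,-0.1,0],[1.14,-0.22,0],[1.5,-0.39,0],[1.84,-0.6,0]]' --rotation '[[0,0,-0.81],[0,0,-1.69],[0,0,-2.56],[0,0,-3.44],[0,0,-4.31]]' --grip '[20,20,20,20,20]'

```text
clock: 14.85
eef_pos: [464.9, 37.6, 147.1]
ee_rot: [[0.577, 0.817, -0.0], [0.817, -0.577, 0.001], [0.0, -0.001, -1.0]]
contact_force: [-1.3, 1.3, -2.8]
grip_width: 20.4
gripper_force: 1.1
```

Call:
play_rows --offset '[[0.3,-0.24,0],[0.58,-0.52,0],[0.82,-0.84,0],[1.02,-1.18,0],[1.02,-1.18,0]]' --rotation '[[0,0,-0.875],[0,0,-1.75],[0,0,-2.625],[0,0,-3.5],[0,0,-3.5]]' --grip '[20,20,20,20,20]'

```text
clock: 15.35
eef_pos: [491.3, 7.0, 147.5]
ee_rot: [[0.892, 0.453, 0.002], [0.453, -0.892, -0.0], [0.001, 0.001, -1.0]]
contact_force: [0.0, -0.2, 1.0]
grip_width: 19.8
gripper_force: 0.0
```

Call:
play_rows --offset '[[0.08,-0.16,0],[0.16,-0.36,0],[0.18,-0.42,0],[0.2,-0.5,0],[0.2,-0.5,0]]' --rotation '[[0,0,-0.4],[0,0,-0.875],[0,0,-1.0],[0,0,-1.2],[0,0,-1.2]]' --grip '[20,20,20,20,20]'

```text
clock: 15.85
eef_pos: [495.5, -4.7, 147.3]
ee_rot: [[0.954, 0.301, 0.001], [0.301, -0.954, 0.0], [0.001, -0.0, -1.0]]
contact_force: [0.6, 1.2, -0.0]
grip_width: 20.0
gripper_force: 0.8
```

Call:
play_rows --offset '[[0.02,-0.06,0],[0.02,-0.06,0]]' --rotation '[[0,0,-0.14],[0,0,-0.14]]' --grip '[20,20]'

```text
clock: 16.05
eef_pos: [495.8, -6.5, 147.2]
ee_rot: [[0.96, 0.281, 0.0], [0.281, -0.96, 0.0], [0.0, 0.0, -1.0]]
contact_force: [1.3, 1.7, 0.4]
grip_width: 20.1
gripper_force: 0.9
```

Call:
play_rows --offset '[[0.02,-0.06,0],[0.02,-0.06,0]]' --rotation '[[0,0,-0.14],[0,0,-0.14]]' --grip '[20,20]'

```text
clock: 16.25
eef_pos: [496.2, -8.3, 147.1]
ee_rot: [[0.965, 0.261, 0.0], [0.261, -0.965, -0.0], [0.0, 0.0, -1.0]]
contact_force: [0.3, 2.3, 1.0]
grip_width: 20.2
gripper_force: 0.8
```

Call:
play_rows --offset '[[0.02,-0.06,0],[0.02,-0.06,0]]' --rotation '[[0,0,-0.14],[0,0,-0.14]]' --grip '[20,20]'

```text
clock: 16.45
eef_pos: [496.6, -9.9, 147.1]
ee_rot: [[0.97, 0.242, 0.0], [0.242, -0.97, -0.0], [-0.0, 0.0, -1.0]]
contact_force: [0.2, 1.1, 0.8]
grip_width: 19.9
gripper_force: 0.7
```

Call:
play_rows --offset '[[0.015,-0.06,0],[0.015,-0.06,0]]' --rotation '[[0,0,-0.14],[0,0,-0.14]]' --grip '[20,20]'

```text
clock: 16.65
eef_pos: [497.0, -11.4, 147.0]
ee_rot: [[0.975, 0.223, -0.0], [0.223, -0.975, -0.0], [-0.0, 0.0, -1.0]]
contact_force: [-0.1, 1.1, -0.2]
grip_width: 19.8
gripper_force: 0.6
```

Call:
play_rows --offset '[[0.015,-0.06,0],[0.015,-0.06,0]]' --rotation '[[0,0,-0.14],[0,0,-0.14]]' --grip '[20,20]'

```text
clock: 16.85
eef_pos: [497.3, -12.9, 147.0]
ee_rot: [[0.979, 0.204, -0.0], [0.204, -0.979, -0.0], [-0.0, 0.0, -1.0]]
contact_force: [0.7, 1.8, 0.9]
grip_width: 19.9
gripper_force: 0.6
```

Call:
play_rows --offset '[[0.012,-0.05,0],[0.012,-0.05,0]]' --rotation '[[0,0,-0.14],[0,0,-0.14]]' --grip '[20,20]'

```text
clock: 17.05
eef_pos: [497.5, -14.1, 147.0]
ee_rot: [[0.983, 0.185, -0.0], [0.185, -0.983, -0.0], [-0.0, 0.0, -1.0]]
contact_force: [-0.5, 1.3, 0.8]
grip_width: 20.0
gripper_force: 0.7
```

Call:
play_rows --offset '[[0.012,-0.06,0],[0.012,-0.06,0]]' --rotation '[[0,0,-0.14],[0,0,-0.14]]' --grip '[20,20]'

```text
clock: 17.25
eef_pos: [497.8, -15.3, 147.0]
ee_rot: [[0.986, 0.166, -0.0], [0.166, -0.986, 0.0], [-0.0, -0.0, -1.0]]
contact_force: [-0.0, 2.9, 1.9]
grip_width: 20.3
gripper_force: 1.2
```

Call:
play_rows --offset '[[0.01,-0.06,0],[0.01,-0.06,0]]' --rotation '[[0,0,-0.14],[0,0,-0.14]]' --grip '[20,20]'

```text
clock: 17.45
eef_pos: [497.8, -16.0, 146.9]
ee_rot: [[0.989, 0.147, -0.001], [0.147, -0.989, 0.001], [-0.001, -0.001, -1.0]]
contact_force: [-2.3, 5.4, 2.8]
grip_width: 20.1
gripper_force: 2.7
```

Call:
play_rows --offset '[[0.01,-0.05,0],[0.01,-0.05,0]]' --rotation '[[0,0,-0.14],[0,0,-0.14]]' --grip '[20,20]'

```text
clock: 17.65
eef_pos: [497.7, -16.3, 146.9]
ee_rot: [[0.992, 0.128, -0.002], [0.128, -0.992, 0.002], [-0.002, -0.003, -1.0]]
contact_force: [-2.3, 7.8, 3.5]
grip_width: 20.4
gripper_force: 3.9
```

Call:
play_rows --offset '[[0,-0.01,0],[0,-0.01,0],[0,-0.01,0]]' --rotation '[[0,0,0],[0,0,0],[0,0,0]]' --grip '[20,20,20]'

```text
clock: 17.95
eef_pos: [497.7, -16.3, 146.9]
ee_rot: [[0.992, 0.129, -0.002], [0.129, -0.992, 0.003], [-0.002, -0.003, -1.0]]
contact_force: [-2.4, 7.8, 3.4]
grip_width: 20.0
gripper_force: 4.2
```

Call:
play_rows --offset '[[-0.02,0.12,0],[-0.04,0.26,0],[-0.04,0.26,0.8],[-0.04,0.26,2.2],[-0.04,0.26,3.6]]' --rotation '[[0,0,0],[0,0,0],[0,0,0],[0,0,0],[0,0,0]]' --grip '[20,20,20,20,20]'

```text
clock: 18.45
eef_pos: [496.9, -12.8, 237.7]
ee_rot: [[0.992, 0.126, -0.001], [0.126, -0.992, -0.002], [-0.001, 0.002, -1.0]]
contact_force: [0.9, 0.4, 0.1]
grip_width: 19.8
gripper_force: 0.0
```

Call:
play_rows --offset '[[0,0,1],[0,0,2],[0,0,3],[0,0,3],[0,0,3]]' --rotation '[[0,0,0],[0,0,0],[0,0,0],[0,0,0],[0,0,0]]' --grip '[20,20,20,20,20]'

```text
clock: 18.95
eef_pos: [497.5, -12.3, 312.0]
ee_rot: [[0.992, 0.127, 0.001], [0.127, -0.992, 0.0], [0.001, 0.0, -1.0]]
contact_force: [-0.3, 0.6, -0.5]
grip_width: 19.7
gripper_force: 0.0
```

```bash
python3 - <<'E'
from meas import *
o=get_obs(); print(o["clock"],o["eef_pos"],o["contact_force"])
c=camera("side"); P=pts(c); save("side6",cv2.resize(c["color"][180:300,240:400],None,fx=4,fy=4))
for a in((184,195,10),(143,151,10),(158,168,10),(136,142,10)): comps(P,*a)
E
```

```text
18.95 [497.52757003 -12.25251027 312.04748632] [-0.32989479  0.55647014 -0.51976928]
184 195 [303 216   9   7  42] [543.4  51.7 187.4] [543.7  50.6] [13.5 10.5] 10.1
143 151 [341 219   5   5  16] [495.2  -5.4 146.7] [494.8  -5.4] [7.7 5.9] 24.1
143 151 [296 233  24   8 117] [543.5  52.1 147.4] [543.8  50.9] [42.3 13.5] 6.7
143 151 [301 247   6   4  17] [541.4  82.9 146.4] [540.8  82.8] [8.7 3.5] 20.7
158 168 [341 211   5   6  29] [495.5  -6.8 163. ] [495.3  -7.3] [8.7 9. ] 54.9
158 168 [303 228   9   6  36] [543.7  54.4 163.5] [543.1  54.8] [14.2  5.5] 18.9
158 168 [300 238   6   7  33] [541.9  81.7 163. ] [542.6  81.4] [ 7.3 10.7] 56.9
136 142 [286 213   8   7  37] [597.   -2.9 138.5] [597.4  -2.3] [13.7 16.6] 7.4
136 142 [341 216  50  12 262] [457.3 -19.3 139.3] [458.3 -25.8] [88.5 29.5] 14.1
136 142 [312 221  14  17  68] [535.4  21.4 138.8] [534.1  18.6] [23.4 38.6] 17.7
136 142 [393 233  10   7  31] [392.   -1.2 138.8] [392.    0.4] [15.5 13. ] 38.0
136 142 [306 239   5  11  30] [541.2  61.5 139.7] [541.8  62.9] [ 6.8 20.5] 1.8
136 142 [313 240   7   4  13] [527.6  51.9 140. ] [528.2  52.2] [10.5  3.4] 23.4
136 142 [301 251   6   4  15] [540.6  83.5 139. ] [541.1  83.3] [8.6 5.5] 15.1
```

View pics/side6.png

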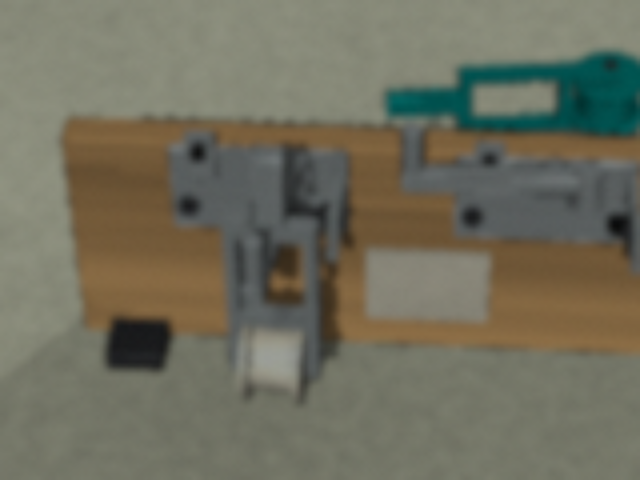

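Hook A is folded, with its pin at (415,140) and its joint at about 0.05. The spool hangs upright on B at (270,260), and the arm is clear of everything.

```bash
python3 -c "
from cell import *
print(close_job())"
```

```text
the job is handed in; nothing more can be done
None
```

The job is handed in, though `close_job()` gave no verdict: the spool hangs upright on hook B, which I pressed to its out stop with about 8 N. Hook A is folded and was pressed to its rest with about 8 N, and the arm was clear of everything.

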